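# Snap the end cover into a flanged bearing unit

## Robot

A 6-joint arm with a two-finger parallel gripper is mounted at the origin on the work surface. World frame = base frame: x ahead of the robot, y to its left, z up, the work surface at z = 0. Lengths are in m, angles in rad, forces in N, time in s.
With the tool pointing down it reaches from about 0.15 to 0.775 m from the base axis. Payload 6.1 kg.
Tool frame: the origin (TCP) lies at the very end of the fingers, on their centre line; the grasp point (between the pads) lies 19 mm behind it; z points along the fingers, y is the line along which they close (so a half turn about z gives the same grasp; the last joint's range is limited). The gripper opens to 85 mm and grips with 20 to 120 N. Pads are 22 mm wide; open, the fingers measure 114 mm over their backs; the gripper's body (76 mm by 85 mm) begins 54 mm behind the grasp point. The pads swing forward as they close: fully open they stand 13 mm farther back than shut.
Start: joints at [1.206, 0.126, -0.04, 1.405, 0, 1.571], TCP at [0.187, 0.49, 0.231] pointing down, gripper open.
Joint ranges: [-2.72, 2.72], [-0.95, 1.95], [-1.27, 1.35], [-1.78, 2.02], [-1.46, 1.47], [-3.14, 3.14]. Speed limits (rad/s): [2.39, 2.39, 3.01, 3.14, 3.14, 3.14].

## Interface

Orientations are given as a 3x3 rotation matrix whose columns are the frame's x, y, z axes.
In Python, from rig import readout, vision, manip gives the robot as it stands.
- The arm moves only by the tool send_rows, never from a script. Its arguments are lists of equal length, an entry for each row: "dp": the shift along the world's x, y, z in cm, a list of three; "angular": the turn, a rotation vector about the world's x, y, z in rad, a list of three; "fingers": the opening, from 0 (shut) to 1 (fully open). A call has exactly 10 rows; each row shifts and turns the commanded pose from where the row before left it; what a row does not reach is not made up. A row lasts 1/12 s, in which the tool goes at most 41.7 mm and 7.16 degrees, less where a joint would pass 70% of its speed; a pose out of reach is approached as far as the arm can. A call is refused whole if a number of a shift passes 4.17 or a number of a turn 0.125, either way. A call with a gripper value outside its range is refused whole. The fingers move at their own pace and stop on an object; "newtons" is the grip in N (left out, the last holds). Time passes only in rows, so rows that do not move let the fingers close, or fill a call up. It gives the time, the measured TCP pose, the force, the opening and the grip force at its end, in the units of the state.
- readout.get_state(): the state, without advancing time (a new reading comes with each control period).
- vision.camera(name): name is "scene" or "side" or "wrist"; returns (picture, depth): 420x560x3 uint8, blue, green, red; 420x560 float32, m along the optical axis (not along the pixel's ray), 0 where there is no reading.
- vision.camera_info(name): a dict with "fx", "fy", "cx", "cy" (pixels), "k1" (the pictures are not rectified: a ray, as slopes to the right and down, at radius r is drawn at 1 + k1 r^2 times it, then the intrinsics apply), "extrinsics" (4x4, takes a point from camera to world coordinates). Camera axes: x right, y up, looking along -z (the intrinsics and any distortion apply to the point x, -y, -z); pixel columns grow to the right and rows downward; lengths in m; the calibration is good to about 2 mm. A picture is of the moment at which its call begins: read the wrist's pose just before it. camera_info takes no time and is no camera call; for the wrist camera it gives the pose at the moment of the call.
- manip.finish_job(): hands the job in; it is judged then, once.
The state is a dict: "t": time; "joints": joint angles; "joint_vel": joint speeds; "joint_torque": joint torques, N m; "tool_pos": TCP position; "eef_rot": TCP orientation; "wrist_force": force on the tool from outside, world axes, zero at the start; "moment": the same for the moment, N m; "width": finger opening in m; "grasp_force": force on a finger pad.
Only numpy, scipy, OpenCV 4.12 (cv2) and the standard library are available. Lean on these libraries where they do the work, as an engineer would, in place of code of your own. Each camera call takes 0.05 s, during which the arm holds its last target. There are 200 camera calls.

## Task

Start the black end cover, dome up, in the mouth of the flanged bearing unit and let go of it. Then take the cup driver from the tray, set it over the dome and press squarely, without cracking the cover, until it clicks fully home; keep firm pressure on it for a second so that it beds, and stand the driver upright in the tray again. Leave the wrench, the spray can and the spare bearing insert where they are.

Things in the scene. Friction and masses are not known exactly. Their poses are not given: they have to be found in the camera images.
- hub_seat (a point): Centre of the round mouth of a grey flanged bearing unit bolted on a red plate (150 x 110 mm) fixed to the bench; z up along the bearing axis. The point lies in the boss's flat top face, 48 mm above the bench, where the cover's rim must land, squeezing flat a soft black rubber ring that stands 2 mm above the face. Boss 70 mm across, bore 55 mm; six sprung lugs stand into the bore 4 mm down.
- cover: Black polymer end cover, round, 62 mm across, 31 mm high, 45 g, lies dome up. Origin: centre of its underside, z up. From below: tapered snap skirt 0-11 mm (52 mm over its bead), flat rim 62 mm across at 11-14 mm, dome 41 mm across, straight-sided from 14 to 26 mm (grip here). Laid in the mouth it rests on the lugs, rim about 6.5 mm proud; home, its origin is 11 mm below hub_seat.
- driver: Cup driver (seating tool), 85 mm tall, 0.28 to 0.46 kg, stands mouth down. Origin: centre of its mouth face, z up along the handle. Aluminium cup 62 mm across, 0-33 mm; its bore, 47 mm wide, 22 mm deep, passes over the dome, so the mouth bears on the cover's rim. Black handle 27 mm thick, 33-85 mm (grip here). The cover snaps at about 15-25 N, the push drops, then bed it with 20-25 N; over 38 N cracks it.
- tray: Open steel parts tray, 150 x 110 mm, walls 16 mm high, floor 3 mm thick, fixed to the bench; the driver stands in it. Origin: centre of its underside; x along the long side.
- wrench: Bystander: steel combination wrench, 190 mm long, lying flat. Leave it alone.
- can: Bystander: spray can, 62 mm across, 130 mm tall, standing. Leave it alone.
- insert: Bystander: spare bearing insert, a steel ring 52 mm across, 22 mm high, lying flat. Leave it alone.
Not all that is in view belongs to the job. What is shaped like the driver but blue is not meant.

How it is judged:
On the way, in this order (a step that is already met when the one before it is completed fails the run):
1. the cover lies started in the bearing mouth, dome up and still proud of the face, let go (z of cover in the frame of hub_seat between -0.0075 and -0.001 m and horizontal distance between cover and hub_seat below 0.004 m and angle between cover's own z axis and vertical below 0.15 rad and contact force between the fingers and cover below 0.2 N), for 0.2 s.
2. the driver, over the dome, bears on the cover while it is still proud (z of cover in the frame of hub_seat above -0.0085 m and contact force between driver and cover above 3 N and horizontal distance between driver and hub_seat below 0.006 m and angle between the z axis of driver and the z axis of hub_seat, either way round below 0.12 rad), for 0.05 s.
3. the cover is home, its rim down on the face and level, and the driver keeps pressing on it with over 19 N for half a second (z of cover in the frame of hub_seat below -0.0097 m and horizontal distance between cover and hub_seat below 0.0025 m and angle between the z axis of cover and the z axis of hub_seat, either way round below 0.05 rad and angle between cover's own z axis and vertical below 0.2 rad and contact force between driver and cover above 19 N), for 0.5 s.
At the end, for the whole second after the job is handed in: The cover is snapped home in the bearing unit, dome up: its rim within 1.3 mm of the boss face, centred within 2.5 mm and square within 0.05 rad. The driver stands upright (0.05 rad) on the floor of the tray, let go and at rest (z of cover in the frame of hub_seat below -0.0097 m and horizontal distance between cover and hub_seat below 0.0025 m and angle between the z axis of cover and the z axis of hub_seat, either way round below 0.05 rad and angle between cover's own z axis and vertical below 0.2 rad and z of driver in the frame of tray between 0.001 and 0.006 m and x of driver in the frame of tray between -0.06 and 0.06 m and y of driver in the frame of tray between -0.045 and 0.045 m and angle between driver's own z axis and vertical below 0.05 rad and linear speed of each of driver, cover below 0.02 m/s); the robot touches nothing.
It fails at once if the driver presses on the cover with more than 38 N (the cover cracks) (contact force between driver and cover above 38 N).
It fails at once if the driver bears on the cover more than 0.12 rad out of square (contact force between driver and cover above 5 N and angle between the z axis of driver and the z axis of hub_seat, either way round above 0.12 rad).
It fails at once if the wrench is shifted by more than 20 mm (distance of wrench from where it was at the start of the episode above 0.02 m).
It fails at once if the spray can is shifted by more than 20 mm (distance of can from where it was at the start of the episode above 0.02 m).
It fails at once if the spare bearing insert is shifted by more than 20 mm (distance of insert from where it was at the start of the episode above 0.02 m).
It also fails if it takes over 72 s, if anything falls off the work surface, if the arm or the gripper's body presses on something with over 40 N, if the wrist force passes 120 N, or if a joint passes its speed limit or range.

## Working session

There is one attempt and no reset: what is moved stays moved. The work goes in short steps, Python scripts to look and compute and a tool call to move; the robot and the scene stay as the last step left them, time stands still between calls to the robot, and variables do not carry over. Pictures are saved under pics/ and viewed, at most 11 in all, crops included, and the job is handed in when it is done.

Besides the shell and the picture viewer there is one more tool, called after "Emit:" in YAML: its name, and indented under it one key for each argument. send_rows: Moves the arm, as the interface text tells. Its arguments: {"type":"object","properties":{"dp":{"type":"array"},"angular":{"type":"array"},"fingers":{"type":"array"},"newtons":{"type":"number"}},"required":["dp","angular","fingers"]}

```bash
mkdir -p pics; cat > h.py <<'E'
import numpy as np, cv2
from rig import readout, vision, manip
def shot(n):
    info=vision.camera_info(n); p,d=vision.camera(n); return p,d,info
def cloud(d,info):
    h,w=d.shape; v,u=np.mgrid[0:h,0:w].astype(np.float32)
    K=np.array([[info['fx'],0,info['cx']],[0,info['fy'],info['cy']],[0,0,1]])
    s=cv2.undistortPoints(np.stack([u,v],-1).reshape(-1,1,2),K,np.array([info['k1'],0,0,0,0.])).reshape(h,w,2)
    P=np.stack([s[...,0]*d,-s[...,1]*d,-d,np.ones_like(d)],-1)@np.array(info['extrinsics']).T
    P=P[...,:3]; P[d<=0]=np.nan; return P
E
python3 - <<'E'
from h import *
s=readout.get_state(); print({k:np.round(v,3).tolist() for k,v in s.items()})
ims=[]
for n in ("scene","side"):
    p,d,i=shot(n); cv2.imwrite(f"pics/{n}0.png",p); np.savez(f"{n}0.npz",p=p,d=d,P=cloud(d,i))
    print(n,i['fx'],i['k1'],np.round(i['extrinsics'],3).tolist())
E
```

```text
{'t': 0.0, 'joints': [1.206, 0.126, -0.041, 1.405, -0.0, 1.571], 'joint_vel': [0.001, 0.001, -0.001, -0.0, -0.001, 0.001], 'joint_torque': [-0.003, -43.592, 35.293, 0.017, -0.0, -0.0], 'tool_pos': [0.187, 0.49, 0.231], 'eef_rot': [[-0.934, 0.357, -0.001], [0.357, 0.934, -0.002], [-0.0, -0.002, -1.0]], 'wrist_force': [0.216, -0.217, -0.109], 'moment': [0.039, -0.05, 0.061], 'grasp_force': 0.0, 'width': 0.085}
scene 465.96280961594016 -0.06092785863723612 [[-0.866, -0.363, 0.343, 0.941], [0.499, -0.614, 0.612, 0.586], [-0.011, 0.701, 0.713, 0.721], [0.0, 0.0, 0.0, 1.0]]
side 546.7275559415808 -0.009523977391652798 [[0.989, 0.11, -0.102, 0.505], [-0.149, 0.645, -0.749, -0.878], [-0.017, 0.756, 0.654, 0.823], [0.0, 0.0, 0.0, 1.0]]
```

View pics/scene0.png

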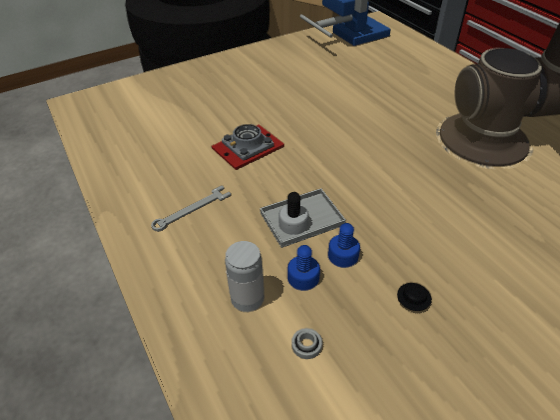

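View pics/side0.png

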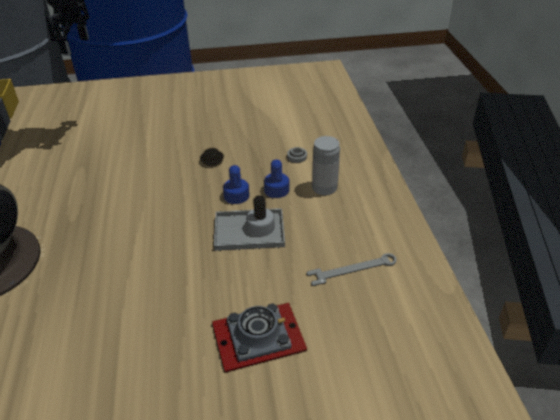

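The scene view shows the bearing at (247,135), the driver in the tray at (293,212), the cover at (414,296) and the blue decoys at (304,270) and (345,248). In the side view the bearing is at (258,325), the driver at (260,218) and the cover at (212,157).

```bash
python3 - <<'E'
from h import *
def med(a): return np.round(np.median(a,0),4)
for n,boxes in (("scene",dict(hub=(205,115,290,170),drv=(258,185,350,245),cover=(390,275,440,318),can=(220,235,270,315))),("side",dict(hub=(205,295,310,370),drv=(205,190,290,250),cover=(195,142,230,172)))):
    z=np.load(n+"0.npz"); P=z['P']; p=z['p'].astype(int)
    for k,(a,b,c,d) in boxes.items():
        Q=P[b:d,a:c].reshape(-1,3); C=p[b:d,a:c].reshape(-1,3)
        ok=np.isfinite(Q[:,0]); Q=Q[ok];C=C[ok]
        if k=='hub':
            m=(abs(Q[:,2]-.048)<.005); lo=Q[m]
            red=(C[:,2]>100)&(C[:,1]<60)
            print(n,k,'boss',m.sum(),cv2.minEnclosingCircle(lo[:,:2].astype(np.float32)),med(lo),'red',cv2.minAreaRect(Q[red][:,:2].astype(np.float32)),med(Q[red]))
        elif k=='drv':
            t=Q[:,2]>.05
            w=(Q[:,2]>.008)&(Q[:,2]<.022)
            print(n,k,Q[:,2].max(),'handle',med(Q[t]),cv2.minEnclosingCircle(Q[t][:,:2].astype(np.float32)),'tray',cv2.minAreaRect(Q[w][:,:2].astype(np.float32)))
            t=Q[:,2]>.082; print('  top',med(Q[t]),t.sum())
            t=abs(Q[:,2]-.036)<.003; print('  cuptop',cv2.minEnclosingCircle(Q[t][:,:2].astype(np.float32)),t.sum())
        elif k=='cover':
            t=(C.sum(1)<150)&(Q[:,2]>.005)
            print(n,k,Q[t][:,2].max(),med(Q[t]),cv2.minEnclosingCircle(Q[t][:,:2].astype(np.float32)),t.sum()); t&=Q[:,2]>.027; print('  top',med(Q[t]),t.sum())
        else: print(k,med(Q[Q[:,2]>.06]),Q[:,2].max())
E
```

```text
scene hub boss 243 ((0.5445972084999084, -0.2747058570384979), 0.03662016615271568) [ 0.5469 -0.2703  0.0479] red ((0.5453177690505981, -0.2742306888103485), (0.14924967288970947, 0.11034039407968521), 7.642353534698486) [ 0.5961 -0.2558  0.0102]
scene drv 0.09025983104042767 handle [0.5763 0.0255 0.077 ] ((0.5683282613754272, 0.07497076690196991), 0.07589558511972427) tray ((0.5614400506019592, 0.028346065431833267), (0.15950848162174225, 0.15013088285923004), 84.71940612792969)
  top [0.5779 0.0221 0.0854] 176
  cuptop ((0.5740811824798584, 0.05493701249361038), 0.07401494681835175) 364
scene cover 0.034980580968345776 [0.5015 0.2922 0.0197] ((0.49486809968948364, 0.2861159145832062), 0.0312347374856472) 730
  top [0.4962 0.2884 0.0306] 300
can [0.7596 0.1458 0.1208] 0.13368072757882632
side hub boss 522 ((0.5468937754631042, -0.27864742279052734), 0.03641599789261818) [ 0.5452 -0.2835  0.0491] red ((0.5455134510993958, -0.2796884775161743), (0.14585812389850616, 0.10795404762029648), 8.272393226623535) [ 0.5494 -0.2958  0.0114]
side drv 0.090999201110471 handle [ 0.5833 -0.      0.0743] ((0.5843007564544678, 0.006316096987575293), 0.013998862355947495) tray ((0.571521520614624, 0.038180962204933167), (0.18872378766536713, 0.1685580164194107), 83.54359436035156)
  top [0.5836 0.0045 0.0863] 81
  cuptop ((0.5619478225708008, 0.04951750859618187), 0.0792427584528923) 286
side cover 0.03548917059272938 [0.494  0.2703 0.0195] ((0.4952111542224884, 0.2794739603996277), 0.03161978721618652) 288
  top [0.4942 0.2784 0.0302] 94
```

Emit:
send_rows:
  dp:
    - [3.08,-2.07,-0.3]
    - [3.08,-2.07,-0.3]
    - [3.08,-2.07,-0.3]
    - [3.08,-2.07,-0.3]
    - [3.08,-2.07,-0.3]
    - [3.08,-2.07,-0.3]
    - [3.08,-2.07,-0.3]
    - [3.08,-2.07,-0.3]
    - [3.08,-2.07,-0.3]
    - [3.08,-2.07,-0.3]
  angular:
    - [0,0,0]
    - [0,0,0]
    - [0,0,0]
    - [0,0,0]
    - [0,0,0]
    - [0,0,0]
    - [0,0,0]
    - [0,0,0]
    - [0,0,0]
    - [0,0,0]
  fingers: [1,1,1,1,1,1,1,1,1,1]

```text
t: 0.93
tool_pos: [0.4964, 0.282, 0.2008]
eef_rot: [[-0.934, 0.357, -0.001], [0.357, 0.934, -0.0], [0.0, -0.0, -1.0]]
wrist_force: [0.2, 0.6, 0.1]
width: 0.0852
grasp_force: 0.0
```

```bash
cat >> h.py <<'E'
def state():
    s=readout.get_state(); print({k:np.round(s[k],4).tolist() for k in('t','joints','tool_pos','wrist_force','moment','width','grasp_force')}); return s
def fitc(xy):
    A=np.c_[2*xy,np.ones(len(xy))]; x=np.linalg.lstsq(A,(xy**2).sum(1),rcond=None)[0]
    return x[:2],np.sqrt(x[2]+x[:2]@x[:2])
E
python3 - <<'E'
from h import *
s=state(); print(np.round(s['eef_rot'],4).tolist())
p,d,i=shot("wrist"); cv2.imwrite("pics/w1.png",p); P=cloud(d,i); np.savez("w1.npz",p=p,d=d,P=P); print(np.round(i['extrinsics'],3).tolist(),i['fx'])
m=(p.astype(int).sum(2)<150)&(P[...,2]>.006)&(np.hypot(P[...,0]-.495,P[...,1]-.283)<.06)
Q=P[m]; print(m.sum(),cv2.minEnclosingCircle(Q[:,:2].astype(np.float32)),Q[:,2].max())
for lo,hi in((.008,.017),(.027,.04)):
    q=Q[(Q[:,2]>lo)&(Q[:,2]<hi)]; print(np.median(q,0),len(q),cv2.minEnclosingCircle(q[:,:2].astype(np.float32)))
E
```

```text
{'t': 0.9333, 'joints': [0.5165, 0.2148, 0.0003, 1.3569, 0.0001, 0.8815], 'tool_pos': [0.4964, 0.282, 0.2008], 'wrist_force': [0.2185, 0.5776, 0.1039], 'moment': [0.0232, -0.0389, -0.0113], 'width': 0.0852, 'grasp_force': 0.0}
[[-0.9341, 0.3569, -0.0006], [0.3569, 0.9341, -0.0002], [0.0004, -0.0004, -1.0]]
[[0.357, -0.883, -0.305, 0.416], [0.934, 0.338, 0.116, 0.313], [0.0, -0.327, 0.945, 0.344], [0.0, 0.0, 0.0, 1.0]] 341.6199089015727
25869 ((0.49498018622398376, 0.2830311954021454), 0.06007270887494087) 0.29029125124402044
[0.48755443 0.28593125 0.01406218] 1331 ((0.4934679865837097, 0.285761296749115), 0.030512263998389244)
[0.49189108 0.28705017 0.03019713] 1344 ((0.4927465319633484, 0.2865603268146515), 0.020467424765229225)
```

View pics/w1.png

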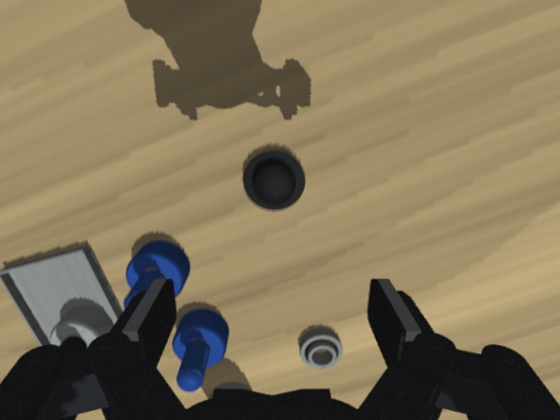

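The wrist view shows the cover at (274,180), free of neighbours. It lies at about (0.493, 0.286) and its rim and dome radii check out. Going down to grip it.

Emit:
send_rows:
  dp:
    - [-0.34,0.4,-2.3]
    - [0,0,-2.6]
    - [0,0,-3.0]
    - [0,0,-3.0]
    - [0,0,-3.0]
    - [0,0,-2.5]
    - [0,0,-1.5]
    - [0,0,-0.5]
    - [0,0,0]
    - [0,0,0]
  angular:
    - [0,0,0]
    - [0,0,0]
    - [0,0,0]
    - [0,0,0]
    - [0,0,0]
    - [0,0,0]
    - [0,0,0]
    - [0,0,0]
    - [0,0,0]
    - [0,0,0]
  fingers: [1,1,1,1,1,1,1,1,0.45,0.3]
  newtons: 20

```text
t: 1.82
tool_pos: [0.4921, 0.2876, 0.0178]
eef_rot: [[-0.934, 0.357, 0.0], [0.357, 0.934, 0.0], [-0.0, 0.0, -1.0]]
wrist_force: [0.2, -0.2, 0.5]
width: 0.0638
grasp_force: 0.0
```

Emit:
send_rows:
  dp:
    - [0,0,0]
    - [0,0,0]
    - [0,0,0]
    - [0,0,0]
    - [0,0,0]
    - [0,0,0]
    - [0,0,0]
    - [0,0,0]
    - [0,0,0]
    - [0,0,0]
  angular:
    - [0,0,0]
    - [0,0,0]
    - [0,0,0]
    - [0,0,0]
    - [0,0,0]
    - [0,0,0]
    - [0,0,0]
    - [0,0,0]
    - [0,0,0]
    - [0,0,0]
  fingers: [0.3,0.3,0.3,0.3,0.3,0.3,0.3,0.3,0.3,0.3]

```text
t: 2.65
tool_pos: [0.4929, 0.288, 0.0191]
eef_rot: [[-0.934, 0.357, 0.003], [0.357, 0.934, 0.002], [-0.002, 0.002, -1.0]]
wrist_force: [-0.8, -0.7, 6.2]
width: 0.0395
grasp_force: 19.9
```

```bash
python3 - <<'E'
from h import *
s=state()
p,d,i=shot("wrist"); cv2.imwrite("pics/w2.png",p); P=cloud(d,i); np.savez("w2.npz",p=p,d=d,P=P)
E
```

```text
{'t': 2.65, 'joints': [0.5288, 0.2909, -0.3108, 0.9661, 0.0, 0.8937], 'tool_pos': [0.4929, 0.288, 0.0191], 'wrist_force': [-0.8026, -0.733, 6.1979], 'moment': [-0.1358, 0.133, -0.0121], 'width': 0.0395, 'grasp_force': 19.913}
```

View pics/w2.png

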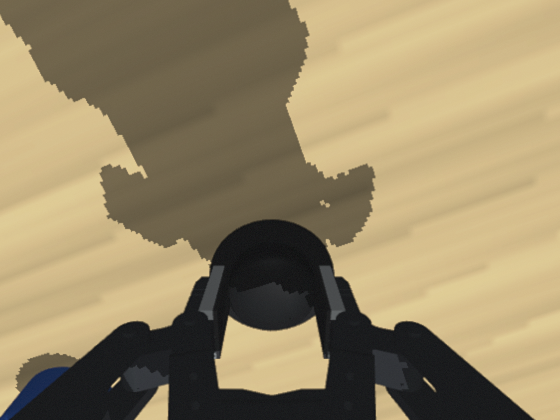

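Emit:
send_rows:
  dp:
    - [0,0,0]
    - [0,0,0]
    - [0,0,0.2]
    - [0,0,0]
    - [0,0,0]
    - [0,0,0]
    - [0,0,0]
    - [0,0,0]
    - [0,0,0]
    - [0,0,0]
  angular:
    - [0,0,0]
    - [0,0,0]
    - [0,0,0.12]
    - [0,0,0.12]
    - [0,0,0.12]
    - [0,0,0.12]
    - [0,0,0.12]
    - [0,0,0.12]
    - [0,0,0.12]
    - [0,0,0.12]
  fingers: [0.7,0.7,0.7,0.7,0.7,0.7,0.7,0.7,0.7,0.7]

```text
t: 3.53
tool_pos: [0.4918, 0.2874, 0.0192]
eef_rot: [[-0.825, -0.566, -0.0], [-0.566, 0.825, -0.0], [0.0, -0.0, -1.0]]
wrist_force: [0.2, 0.0, 0.2]
width: 0.0599
grasp_force: 0.0
```

Emit:
send_rows:
  dp:
    - [0,0,0]
    - [0,0,0]
    - [0,0,0]
    - [0,0,0]
    - [0,0,0]
    - [0,0,0]
    - [0,0,0]
    - [0,0,0]
    - [0,0,0]
    - [0,0,0]
  angular:
    - [0,0,0.12]
    - [0,0,0.12]
    - [0,0,0.12]
    - [0,0,0.12]
    - [0,0,0.12]
    - [0,0,0]
    - [0,0,0]
    - [0,0,0]
    - [0,0,0]
    - [0,0,0]
  fingers: [0.7,0.7,0.7,0.7,0.7,0.3,0.3,0.3,0.3,0.3]

```text
t: 4.37
tool_pos: [0.492, 0.2874, 0.0195]
eef_rot: [[-0.368, -0.93, 0.0], [-0.93, 0.368, 0.0], [-0.0, -0.0, -1.0]]
wrist_force: [-1.8, -0.8, 3.9]
width: 0.0393
grasp_force: 20.2
```

```bash
python3 - <<'E'
from h import *
s=state(); print(np.round(s['eef_rot'],4).tolist())
z=np.load("w1.npz");P=z['P'];p=z['p'].astype(int)
m=(p[...,0]>90)&(p[...,2]<60)&(P[...,2]>.05)&(P[...,2]<.095); 
n,l,st,c=cv2.connectedComponentsWithStats(m.astype(np.uint8))
for k in range(1,n):
    if st[k,4]>60: print('blue handle',np.median(P[l==k],0).round(3),st[k,4])
z=np.load("scene0.npz");P=z['P']; print('drv handle',np.median(P[195:212,287:300].reshape(-1,3),0).round(4))
E
```

```text
{'t': 4.3667, 'joints': [0.5288, 0.2908, -0.3099, 0.9698, -0.0, -0.665], 'tool_pos': [0.492, 0.2874, 0.0195], 'wrist_force': [-1.7846, -0.7643, 3.8631], 'moment': [-0.1402, 0.2407, 0.0118], 'width': 0.0393, 'grasp_force': 20.1703}
[[-0.3681, -0.9298, 0.0002], [-0.9298, 0.3681, 0.0001], [-0.0002, -0.0002, -1.0]]
blue handle [0.637 0.143 0.084] 417
drv handle [nan nan nan]
```

Emit:
send_rows:
  dp:
    - [0,0,2]
    - [0,0,3.8]
    - [0,0,3.8]
    - [0,0,3.8]
    - [0,0,3.8]
    - [0.35,-3.0,2.0]
    - [0.35,-3.9,0.8]
    - [0.35,-3.9,0]
    - [0.35,-3.9,0]
    - [0.35,-3.9,0]
  angular:
    - [0,0,0]
    - [0,0,0]
    - [0,0,0]
    - [0,0,0]
    - [0,0,0]
    - [0,0,0]
    - [0,0,0]
    - [0,0,0]
    - [0,0,0]
    - [0,0,0]
  fingers: [0.3,0.3,0.3,0.3,0.3,0.3,0.3,0.3,0.3,0.3]

```text
t: 5.2
tool_pos: [0.5093, 0.0999, 0.2194]
eef_rot: [[-0.367, -0.93, 0.001], [-0.93, 0.367, 0.0], [-0.0, -0.001, -1.0]]
wrist_force: [0.9, 0.3, -0.1]
width: 0.0394
grasp_force: 20.4
```

Emit:
send_rows:
  dp:
    - [0.36,-3.9,0]
    - [0.36,-3.9,0]
    - [0.36,-3.9,0]
    - [0.36,-3.9,0]
    - [0.36,-3.9,0]
    - [0.36,-3.9,0]
    - [0.36,-3.9,0]
    - [0.36,-3.9,0]
    - [0.36,-3.9,0]
    - [0.36,-2.7,0]
  angular:
    - [0,0,0]
    - [0,0,0]
    - [0,0,0]
    - [0,0,0]
    - [0,0,0]
    - [0,0,0]
    - [0,0,0]
    - [0,0,0]
    - [0,0,0]
    - [0,0,0]
  fingers: [0.3,0.3,0.3,0.3,0.3,0.3,0.3,0.3,0.3,0.3]

```text
t: 6.03
tool_pos: [0.545, -0.2798, 0.2187]
eef_rot: [[-0.37, -0.929, -0.0], [-0.929, 0.37, -0.0], [0.001, 0.0, -1.0]]
wrist_force: [0.6, 0.3, -0.8]
width: 0.039
grasp_force: 20.4
```

```bash
python3 - <<'E'
from h import *
s=state(); print(np.round(s['eef_rot'],4).tolist())
p,d,i=shot("wrist"); cv2.imwrite("pics/w3.png",p); P=cloud(d,i); np.savez("w3.npz",p=p,d=d,P=P)
m=(abs(P[...,2]-.048)<.006)&(np.hypot(P[...,0]-.546,P[...,1]+.277)<.05)
Q=P[m]; print(m.sum(),np.median(Q,0),cv2.minEnclosingCircle(Q[:,:2].astype(np.float32)))
red=(p[...,2]>90)&(p[...,1]<60)&np.isfinite(P[...,0])&(P[...,2]<.03); print(red.sum(),cv2.minAreaRect(P[red][:,:2].astype(np.float32)))
# gripped cover: dark near lower centre
D=(p.astype(int).sum(2)<150)&(d<.25)&(d>0)
q=P[D]; print(D.sum(), np.nanmin(q,0),np.nanmax(q,0))
E
```

```text
{'t': 6.0333, 'joints': [-0.4741, 0.2952, 0.1432, 1.419, -0.0006, -1.6662], 'tool_pos': [0.545, -0.2798, 0.2187], 'wrist_force': [0.5566, 0.274, -0.7842], 'moment': [0.0058, -0.0002, -0.0158], 'width': 0.039, 'grasp_force': 20.406}
[[-0.3696, -0.9292, -0.0005], [-0.9292, 0.3696, -0.0005], [0.0006, 0.0003, -1.0]]
1661 [ 0.53821294 -0.28348666  0.04815376] ((0.5444899201393127, -0.2772846519947052), 0.03533872216939926)
2938 ((0.5442477464675903, -0.27850285172462463), (0.14837071299552917, 0.10677385330200195), 7.959311485290527)
42894 [ 0.48142411 -0.31416077  0.21040737] [ 0.59874802 -0.24816486  0.30790355]
```

View pics/w3.png

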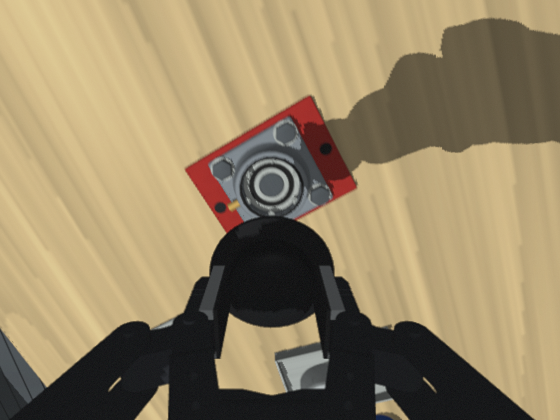

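The wrist view shows the bearing mouth at (271,185), free of the held cover (dome at (272,280)). I'll check the cover's place in the hand against it.

```bash
python3 - <<'E'
from h import *
z=np.load("w3.npz");P=z['P'];p=z['p'].astype(int)
T=np.array([.545,-.2798,.2187]); R=np.array([[-.3696,-.9292,0],[-.9292,.3696,0],[0,0,-1]])
L=(P-T)@R
m=np.zeros(p.shape[:2],bool); m[212:330,205:340]=1; m&=np.isfinite(L[...,0])&(L[...,2]<.04)
q=L[m]; h=np.histogram(q[:,2],bins=np.arange(-.03,.03,.002)); print(list(zip((h[1][:-1]*1e3).round(),h[0])))
rim=m&(abs(L[...,2]-np.median(L[216:222,262:280,2]))<.003)
print('rim z',np.nanmedian(L[216:222,262:280,2]))
# leading rim edge pts: first row per column
pts=[]
for c in range(225,320,3):
    r=np.where(m[:,c])[0]
    if len(r): pts.append(L[r[0]+1,c])
pts=np.array(pts); g=abs(pts[:,2]-np.median(pts[:,2]))<.004; pts=pts[g]; print(len(pts),np.median(pts,0),fitc(pts[:,:2]))
# rim plane
a=L[rim]; co=np.linalg.lstsq(np.c_[a[:,:2],np.ones(len(a))],a[:,2],rcond=None)[0]; print('tilt',co,len(a))
B=P[(abs(P[...,2]-.048)<.003)&(np.hypot(P[...,0]-.5445,P[...,1]+.2773)<.04)]; print('boss',len(B),np.hypot(B[:,0]-.5445,B[:,1]+.2773).min(),B.min(0),B.max(0))
E
```

```text
[(np.float64(-30.0), np.int64(151)), (np.float64(-28.0), np.int64(172)), (np.float64(-26.0), np.int64(158)), (np.float64(-24.0), np.int64(161)), (np.float64(-22.0), np.int64(136)), (np.float64(-20.0), np.int64(165)), (np.float64(-18.0), np.int64(145)), (np.float64(-16.0), np.int64(144)), (np.float64(-14.0), np.int64(542)), (np.float64(-12.0), np.int64(3670)), (np.float64(-10.0), np.int64(1381)), (np.float64(-8.0), np.int64(439)), (np.float64(-6.0), np.int64(201)), (np.float64(-4.0), np.int64(171)), (np.float64(-2.0), np.int64(140)), (np.float64(0.0), np.int64(129)), (np.float64(2.0), np.int64(146)), (np.float64(4.0), np.int64(2772)), (np.float64(6.0), np.int64(688)), (np.float64(8.0), np.int64(19)), (np.float64(10.0), np.int64(0)), (np.float64(12.0), np.int64(0)), (np.float64(14.0), np.int64(0)), (np.float64(16.0), np.int64(0)), (np.float64(18.0), np.int64(0)), (np.float64(20.0), np.int64(0)), (np.float64(22.0), np.int64(0)), (np.float64(24.0), np.int64(0)), (np.float64(26.0), np.int64(0))]
rim z 0.005774367884895909
32 [0.02777135 0.00114798 0.0061295 ] (array([-0.00059092,  0.00110739]), np.float64(0.030457447595752866))
tilt [ 0.00618006 -0.00241991  0.00536149] 3565
boss 1520 0.023608108714322826 [ 0.50956227 -0.31213342  0.04500159] [ 0.57919807 -0.24339104  0.05098288]
```

Emit:
send_rows:
  dp:
    - [0,0,0]
    - [0,0,-1.5]
    - [0,0,-3]
    - [0,0,-3]
    - [0,0,-3]
    - [0,0,-1.5]
    - [0,0,0]
    - [0,0,0]
    - [0,0,0]
    - [0,0,0]
  angular:
    - [0,0,0]
    - [0,0,0]
    - [0,0,0]
    - [0,0,0]
    - [0,0,0]
    - [0,0,0]
    - [0,0,0]
    - [0,0,0]
    - [0,0,0]
    - [0,0,0]
  fingers: [0.3,0.3,0.3,0.3,0.3,0.3,0.3,0.3,0.3,0.3]

```text
t: 6.92
tool_pos: [0.5465, -0.2766, 0.1014]
eef_rot: [[-0.367, -0.93, 0.003], [-0.93, 0.366, -0.001], [0.0, -0.003, -1.0]]
wrist_force: [-0.6, 0.3, -0.3]
width: 0.0392
grasp_force: 20.4
```

```bash
python3 - <<'E'
from h import *
s=state()
for n in ("scene","side"):
    p,d,i=shot(n); np.savez(n+"1.npz",p=p,d=d,P=cloud(d,i))
    if n=="side": cv2.imwrite("pics/side1.png",cv2.resize(p[200:390,170:350],None,fx=3,fy=3))
E
```

```text
{'t': 6.9167, 'joints': [-0.4686, 0.3153, -0.0876, 1.1648, 0.0001, -1.6642], 'tool_pos': [0.5465, -0.2766, 0.1014], 'wrist_force': [-0.5774, 0.2984, -0.3086], 'moment': [-0.0573, 0.0065, 0.006], 'width': 0.0392, 'grasp_force': 20.4384}
```

View pics/side1.png

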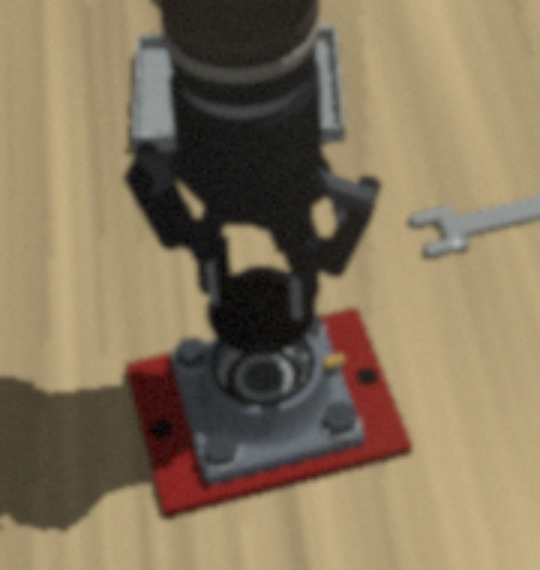

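The cover hangs level above the mouth and all but centred. A small correction, then lowering.

Emit:
send_rows:
  dp:
    - [-0.1,-0.16,-0.3]
    - [0,0,-0.7]
    - [0,0,-0.7]
    - [0,0,-0.6]
    - [0,0,-0.4]
    - [0,0,-0.3]
    - [0,0,-0.3]
    - [0,0,-0.2]
    - [0,0,-0.2]
    - [0,0,0]
  angular:
    - [0,0,0]
    - [0,0,0]
    - [0,0,0]
    - [0,0,0]
    - [0,0,0]
    - [0,0,0]
    - [0,0,0]
    - [0,0,0]
    - [0,0,0]
    - [0,0,0]
  fingers: [0.3,0.3,0.3,0.3,0.3,0.3,0.3,0.3,0.3,0.3]

```text
t: 7.85
tool_pos: [0.545, -0.2784, 0.0625]
eef_rot: [[-0.367, -0.93, 0.001], [-0.93, 0.367, -0.0], [-0.0, -0.001, -1.0]]
wrist_force: [1.3, -0.9, 0.1]
width: 0.0392
grasp_force: 20.5
```

```bash
python3 -c "
from h import *
state()"
```

```text
{'t': 7.85, 'joints': [-0.4723, 0.3351, -0.1481, 1.0863, 0.0002, -1.6676], 'tool_pos': [0.545, -0.2784, 0.0625], 'wrist_force': [1.3491, -0.9273, 0.1467], 'moment': [-0.0669, -0.3037, -0.0206], 'width': 0.0392, 'grasp_force': 20.5145}
```

Emit:
send_rows:
  dp:
    - [0.05,-0.04,-0.1]
    - [0,0,-0.05]
    - [0,0,0]
    - [0,0,0]
    - [0,0,0]
    - [0,0,0]
    - [0,0,0]
    - [0,0,0]
    - [0,0,0]
    - [0,0,0]
  angular:
    - [0,0,0]
    - [0,0,0]
    - [0,0,0]
    - [0,0,0]
    - [0,0,0]
    - [0,0,0]
    - [0,0,0]
    - [0,0,0]
    - [0,0,0]
    - [0,0,0]
  fingers: [0.3,0.3,0.3,0.3,0.35,0.4,0.45,0.5,0.6,0.7]

```text
t: 8.68
tool_pos: [0.5447, -0.2785, 0.0606]
eef_rot: [[-0.367, -0.93, -0.001], [-0.93, 0.367, 0.0], [0.0, 0.001, -1.0]]
wrist_force: [-0.8, 0.5, 0.2]
width: 0.0596
grasp_force: 0.0
```

Emit:
send_rows:
  dp:
    - [0,0,0]
    - [0,0,0]
    - [0,0,0]
    - [0,0,0.6]
    - [0,0,1.4]
    - [0,0,3]
    - [0,0,4]
    - [0,0,4]
    - [0,0,2]
    - [0,0,0]
  angular:
    - [0,0,0]
    - [0,0,0]
    - [0,0,0]
    - [0,0,0]
    - [0,0,0]
    - [0,0,0]
    - [0,0,0]
    - [0,0,0]
    - [0,0,0]
    - [0,0,0]
  fingers: [0.8,0.8,0.8,0.8,0.8,0.8,0.8,0.8,0.8,0.8]

```text
t: 9.52
tool_pos: [0.5469, -0.2796, 0.2175]
eef_rot: [[-0.367, -0.93, 0.009], [-0.93, 0.367, -0.004], [0.001, -0.01, -1.0]]
wrist_force: [0.3, 0.1, -0.2]
width: 0.0687
grasp_force: 0.0
```

```bash
python3 - <<'E'
from h import *
s=state()
p,d,i=shot("wrist"); P=cloud(d,i); np.savez("w4.npz",p=p,d=d,P=P)
sd=np.hypot(P[...,0]-.545,P[...,1]+.278)
q=P[sd<.04]; h=np.histogram(q[:,2],bins=np.arange(.03,.1,.002)); print([(int(a*1e3),int(b)) for a,b in zip(h[1],h[0]) if b])
r=q[abs(q[:,2]-.0545)<.003]; co=np.linalg.lstsq(np.c_[r[:,:2]-[.545,-.278],np.ones(len(r))],r[:,2],rcond=None)[0]; print('rim plane',co,len(r),cv2.minEnclosingCircle(r[:,:2].astype(np.float32)))
t=q[q[:,2]>.067]; print('dome',np.median(t,0),cv2.minEnclosingCircle(t[:,:2].astype(np.float32)))
p2,d2,i2=shot("side")
cv2.imwrite("pics/c4.png",np.hstack([cv2.resize(p,None,fx=.75,fy=.75),cv2.resize(p2[280:380,210:310],(315,315))]))
E
```

```text
{'t': 9.5167, 'joints': [-0.4726, 0.2895, 0.1331, 1.4047, -0.0, -1.6678], 'tool_pos': [0.5469, -0.2796, 0.2175], 'wrist_force': [0.3348, 0.136, -0.1525], 'moment': [-0.0033, 0.0533, 0.0115], 'width': 0.0687, 'grasp_force': 0.0}
[(30, 40), (32, 27), (34, 34), (36, 37), (38, 21), (40, 29), (42, 20), (44, 28), (46, 338), (48, 347), (50, 15), (52, 1), (54, 94), (56, 1361), (58, 278), (60, 19), (62, 16), (64, 22), (66, 15), (68, 58), (70, 241), (72, 826), (74, 492)]
rim plane [0.00487548 0.00492969 0.05683802] 1080 ((0.5443764328956604, -0.2767799496650696), 0.03120267018675804)
dome [ 0.54066085 -0.28702201  0.29227088] ((0.5439371466636658, -0.27972400188446045), 0.03993348404765129)
```

View pics/c4.png

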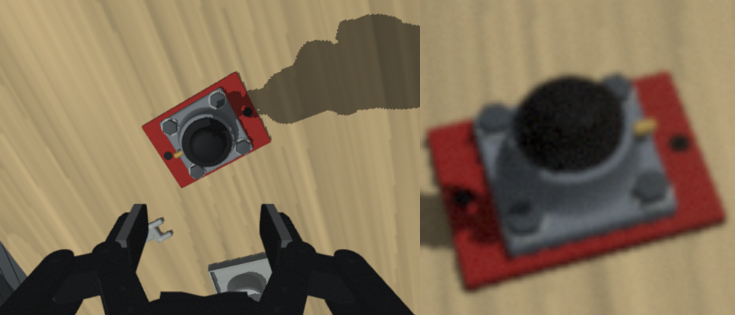

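The cover sits level in the mouth, rim about 6 mm proud and let go. On to the driver.

Emit:
send_rows:
  dp:
    - [0.3,2.2,0]
    - [0.3,3.2,0]
    - [0.3,3.2,0]
    - [0.3,3.2,0]
    - [0.4,3.2,0]
    - [0.4,3.2,0]
    - [0.4,3.2,0]
    - [0.4,3.2,0]
    - [0.4,2.6,0]
    - [0.1,1.1,0]
  angular:
    - [0,0,0]
    - [0,0,0]
    - [0,0,0]
    - [0,0,0]
    - [0,0,0]
    - [0,0,0]
    - [0,0,0]
    - [0,0,0]
    - [0,0,0]
    - [0,0,0]
  fingers: [1,1,1,1,1,1,1,1,1,1]

```text
t: 10.45
tool_pos: [0.5772, 0.0075, 0.2087]
eef_rot: [[-0.364, -0.931, -0.003], [-0.931, 0.364, 0.001], [0.0, 0.003, -1.0]]
wrist_force: [-1.0, 0.4, -0.3]
width: 0.0853
grasp_force: 0.0
```

```bash
python3 - <<'E'
from h import *
s=state()
p,d,i=shot("wrist"); P=cloud(d,i); np.savez("w5.npz",p=p,d=d,P=P); s=state()
cv2.imwrite("pics/w5.png",p)
sd=np.hypot(P[...,0]-.58,P[...,1]-.005)
q=P[sd<.07]; h=np.histogram(q[:,2],bins=np.arange(0,.12,.004)); print([(int(a*1e3),int(b)) for a,b in zip(h[1],h[0]) if b])
for lo,hi in((.083,.093),(.05,.093),(.033,.039)):
    t=q[(q[:,2]>lo)&(q[:,2]<hi)]; print(lo,len(t),np.median(t,0).round(4),cv2.minEnclosingCircle(t[:,:2].astype(np.float32)))
w=P[(P[...,2]>.010)&(P[...,2]<.019)&(np.hypot(P[...,0]-.58,P[...,1]-.015)<.11)]; print('wall',len(w),cv2.minAreaRect(w[:,:2].astype(np.float32)))
E
```

```text
{'t': 10.45, 'joints': [0.0125, 0.2287, 0.0349, 1.3803, 0.0008, -1.1856], 'tool_pos': [0.5772, 0.0075, 0.2087], 'wrist_force': [-0.9538, 0.406, -0.2971], 'moment': [-0.0152, -0.0059, -0.0188], 'width': 0.0853, 'grasp_force': 0.0}
{'t': 10.5, 'joints': [0.0131, 0.2288, 0.0353, 1.3804, 0.0011, -1.1858], 'tool_pos': [0.5773, 0.0079, 0.2088], 'wrist_force': [0.0211, 0.4571, -1.232], 'moment': [0.0618, -0.0044, -0.0441], 'width': 0.0852, 'grasp_force': 0.0}
[(0, 7558), (4, 1083), (8, 247), (12, 628), (16, 396), (20, 40), (24, 38), (28, 69), (32, 1026), (36, 901), (40, 32), (44, 24), (48, 32), (52, 35), (56, 26), (60, 33), (64, 47), (68, 25), (72, 34), (76, 49), (80, 128), (84, 519), (88, 134)]
0.083 697 [0.5837 0.0106 0.087 ] ((0.5842220783233643, 0.01146849524229765), 0.01322430744767189)
0.05 1044 [0.5826 0.0074 0.0859] ((0.5843518376350403, 0.011631651781499386), 0.013734457083046436)
0.033 1842 [0.5766 0.0023 0.036 ] ((0.5841740965843201, 0.0114768510684371), 0.030784178525209427)
wall 2278 ((0.5617542266845703, 0.03726696968078613), (0.1735626459121704, 0.15048305690288544), 84.58429718017578)
```

View pics/w5.png

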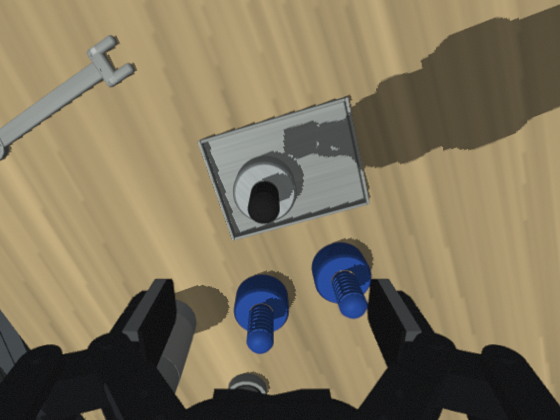

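The wrist view shows the black-handled driver at (264,190) in the tray and both blue ones outside the tray at (262,310) and (345,280). Driver axis at about (0.5845, 0.010).

Emit:
send_rows:
  dp:
    - [0.3,0.3,-1.5]
    - [0.25,0.2,-2.5]
    - [0,0,-2.5]
    - [0,0,-2.5]
    - [0,0,-2]
    - [0,0,-1.5]
    - [0,0,-1]
    - [0,0,0]
    - [0,0,0]
    - [0,0,0]
  angular:
    - [0,0,0]
    - [0,0,0]
    - [0,0,0]
    - [0,0,0]
    - [0,0,0]
    - [0,0,0]
    - [0,0,0]
    - [0,0,0]
    - [0,0,0]
    - [0,0,0]
  fingers: [1,1,1,1,1,1,1,1,1,1]

```text
t: 11.33
tool_pos: [0.5839, 0.0091, 0.0766]
eef_rot: [[-0.367, -0.93, 0.001], [-0.93, 0.367, -0.0], [-0.0, -0.001, -1.0]]
wrist_force: [0.1, 0.0, 0.3]
width: 0.0853
grasp_force: 0.0
```

```bash
python3 - <<'E'
from h import *
s=state()
p,d,i=shot("wrist"); P=cloud(d,i)
q=P[np.hypot(P[...,0]-.584,P[...,1]-.011)<.04]
for lo,hi in((.083,.093),(.033,.039)):
    t=q[(q[:,2]>lo)&(q[:,2]<hi)]; print(lo,len(t),np.median(t,0).round(4),cv2.minEnclosingCircle(t[:,:2].astype(np.float32)))
E
```

```text
{'t': 11.3333, 'joints': [0.0156, 0.277, -0.1952, 1.0976, -0.0001, -1.1792], 'tool_pos': [0.5839, 0.0091, 0.0766], 'wrist_force': [0.11, 0.0432, 0.3331], 'moment': [-0.0017, -0.0062, -0.0498], 'width': 0.0853, 'grasp_force': 0.0}
0.083 2099 [0.5836 0.0092 0.0871] ((0.5842493772506714, 0.01103566586971283), 0.013328245840966702)
0.033 4562 [0.5763 0.0006 0.036 ] ((0.5842968225479126, 0.01133821438997984), 0.031016279011964798)
```

Emit:
send_rows:
  dp:
    - [0.05,0.05,-1.0]
    - [0,0,-1.0]
    - [0,0,-0.7]
    - [0,0,0]
    - [0,0,0]
    - [0,0,0]
    - [0,0,0]
    - [0,0,0]
    - [0,0,0]
    - [0,0,0]
  angular:
    - [0,0,0]
    - [0,0,0]
    - [0,0,0]
    - [0,0,0]
    - [0,0,0]
    - [0,0,0]
    - [0,0,0]
    - [0,0,0]
    - [0,0,0]
    - [0,0,0]
  fingers: [1,1,1,1,0.5,0.2,0.15,0.15,0.15,0.15]
  newtons: 90

```text
t: 12.22
tool_pos: [0.5843, 0.0099, 0.0494]
eef_rot: [[-0.367, -0.93, 0.001], [-0.93, 0.367, 0.0], [-0.0, -0.001, -1.0]]
wrist_force: [0.7, 0.3, 2.9]
width: 0.0246
grasp_force: 88.1
```

Emit:
send_rows:
  dp:
    - [0,0,0]
    - [0,0,0]
    - [0,0,0]
    - [0,0,0]
    - [0,0,1]
    - [0,0,2.5]
    - [0,0,3.5]
    - [0,0,3.5]
    - [0,0,3.5]
    - [0,0,2.0]
  angular:
    - [0,0,0]
    - [0,0,0]
    - [0,0,0]
    - [0,0,0]
    - [0,0,0]
    - [0,0,0]
    - [0,0,0]
    - [0,0,0]
    - [0,0,0]
    - [0,0,0]
  fingers: [0.15,0.15,0.15,0.15,0.15,0.15,0.15,0.15,0.15,0.15]

```text
t: 13.05
tool_pos: [0.5841, 0.0099, 0.2127]
eef_rot: [[-0.367, -0.93, 0.003], [-0.93, 0.367, 0.0], [-0.001, -0.002, -1.0]]
wrist_force: [0.9, -0.4, -1.4]
width: 0.0248
grasp_force: 89.0
```

Emit:
send_rows:
  dp:
    - [0,0,0]
    - [0,0,0]
    - [0,0,0]
    - [0,0,0]
    - [0,0,0]
    - [0,0,0]
    - [0,0,0]
    - [0,0,0]
    - [0,0,0]
    - [0,0,0]
  angular:
    - [0,0,0]
    - [0,0,0]
    - [0,0,0]
    - [0,0,0]
    - [0,0,0]
    - [0,0,0]
    - [0,0,0]
    - [0,0,0]
    - [0,0,0]
    - [0,0,0]
  fingers: [0.15,0.15,0.15,0.15,0.15,0.15,0.15,0.15,0.15,0.15]

```text
t: 13.88
tool_pos: [0.5839, 0.0099, 0.2088]
eef_rot: [[-0.367, -0.93, -0.0], [-0.93, 0.367, 0.0], [-0.0, 0.0, -1.0]]
wrist_force: [0.2, -0.2, -3.1]
width: 0.0246
grasp_force: 89.0
```

```bash
python3 - <<'E'
from h import *
s=state(); R=np.array(s['eef_rot']); T=np.array(s['tool_pos']); print(R.round(4).tolist())
f=[]
for k in range(4):
    p,d,i=shot("wrist"); f.append(readout.get_state()['wrist_force'])
print('F',np.mean(f,0).round(2),np.std(f,0).round(2))
P=cloud(d,i); np.savez("w6.npz",p=p,d=d,P=P); L=(P-T)@R
m=np.isfinite(L[...,0])&(abs(L[...,1])<.04)&(abs(L[...,0])<.045)&(L[...,2]<.06)&(L[...,2]>-.03)
h=np.histogram(L[m][:,2],bins=np.arange(-.03,.06,.003)); print([(int(a*1e3),int(b)) for a,b in zip(h[1],h[0]) if b])
t=L[m&(L[...,2]>.009)&(L[...,2]<.02)]; print('cuptop',len(t),np.median(t,0),cv2.minEnclosingCircle(t[:,:2].astype(np.float32)))
co=np.linalg.lstsq(np.c_[t[:,:2],np.ones(len(t))],t[:,2],rcond=None)[0]; print('tilt',co)
cv2.imwrite("pics/w6.png",p)
E
```

```text
{'t': 13.8833, 'joints': [0.017, 0.239, 0.0481, 1.38, 0.0, -1.1781], 'tool_pos': [0.5839, 0.0099, 0.2088], 'wrist_force': [0.1833, -0.2369, -3.0916], 'moment': [-0.0156, 0.0412, 0.0073], 'width': 0.0246, 'grasp_force': 88.9643}
[[-0.3669, -0.9303, -0.0], [-0.9303, 0.3669, 0.0], [-0.0, 0.0, -1.0]]
F [-0.05  0.09 -2.74] [0.4  0.4  0.42]
[(-30, 595), (-27, 512), (-24, 535), (-21, 432), (-18, 465), (-15, 404), (-12, 388), (-9, 332), (-6, 227), (-3, 153), (0, 162), (2, 124), (5, 150), (8, 152), (11, 3860), (14, 704), (17, 190), (20, 162), (23, 179), (26, 158), (29, 150), (32, 138), (35, 142), (38, 123), (41, 122), (44, 15)]
cuptop 4845 [0.0146472  0.00093781 0.01330692] ((-0.0014842069940641522, 0.0009740027599036694), 0.03111797571182251)
tilt [0.06145693 0.00344527 0.01288404]
```

View pics/w6.png

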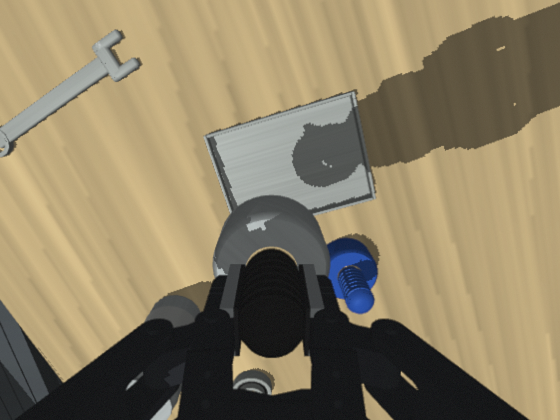

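The driver is held, cup at (272,245) and handle between the pads. Checking its tilt with a cleaner fit.

```bash
python3 - <<'E'
from h import *
T=np.array([.5839,.0099,.2088]); R=np.array([[-.3669,-.9303,0],[-.9303,.3669,0],[0,0,-1]])
L=(np.load("w6.npz")['P']-T)@R
r=np.hypot(L[...,0],L[...,1])
m=(r>.017)&(r<.028)&(L[...,0]>.003)&(abs(L[...,2]-.0133)<.006)
a=L[m]
for _ in range(4):
    co=np.linalg.lstsq(np.c_[a[:,:2],np.ones(len(a))],a[:,2],rcond=None)[0]; e=a[:,2]-np.c_[a[:,:2],np.ones(len(a))]@co; print(co.round(4),len(a),e.std()); a=a[abs(e)<2*e.std()]
# same for boss of cover rim in w4 / tray floor as reference of camera tilt
P=np.load("w6.npz")['P']; f=P[(P[...,2]<.008)&(P[...,2]>-.01)]; f=f[np.hypot(f[:,0]-.584,f[:,1]-.01)<.25]
g=(f-T)@R; co=np.linalg.lstsq(np.c_[g[:,:2],np.ones(len(g))],g[:,2],rcond=None)[0]; print('bench tilt',co.round(4))
E
```

```text
[ 0.0383 -0.0028  0.0127] 2771 0.0008414027335167725
[0.0256 0.0003 0.0128] 2627 0.0006698026957159149
[0.0196 0.0021 0.0129] 2492 0.000584060166526616
[0.0163 0.0025 0.0129] 2392 0.0005361433657873314
bench tilt [ 4.000e-04 -1.000e-04  2.081e-01]
```

Emit:
send_rows:
  dp:
    - [-0.3,-1.8,0]
    - [-0.4,-3.0,0]
    - [-0.4,-3.2,0]
    - [-0.4,-3.4,0]
    - [-0.5,-3.4,0]
    - [-0.5,-3.4,0]
    - [-0.4,-3.4,0]
    - [-0.4,-3.2,0]
    - [-0.4,-2.6,0]
    - [-0.2,-1.5,0]
  angular:
    - [0,0,0]
    - [0,0,0]
    - [0,0,0]
    - [0,0,0]
    - [0,0,0]
    - [0,0,0]
    - [0,0,0]
    - [0,0,0]
    - [0,0,0]
    - [0,0,0]
  fingers: [0.15,0.15,0.15,0.15,0.15,0.15,0.15,0.15,0.15,0.15]

```text
t: 14.92
tool_pos: [0.5442, -0.2819, 0.2087]
eef_rot: [[-0.369, -0.929, -0.0], [-0.929, 0.369, -0.001], [0.001, -0.0, -1.0]]
wrist_force: [-0.3, 0.7, -2.2]
width: 0.0247
grasp_force: 88.9
```

Emit:
send_rows:
  dp:
    - [0,0,0]
    - [0,0,-1]
    - [0,0,-2]
    - [0,0,-2]
    - [0,0,-1.4]
    - [0,0,-0.6]
    - [0,0,0]
    - [0,0,0]
    - [0,0,0]
    - [0,0,0]
  angular:
    - [0,0,0]
    - [0,0,0]
    - [0,0,0]
    - [0,0,0]
    - [0,0,0]
    - [0,0,0]
    - [0,0,0]
    - [0,0,0]
    - [0,0,0]
    - [0,0,0]
  fingers: [0.15,0.15,0.15,0.15,0.15,0.15,0.15,0.15,0.15,0.15]

```text
t: 15.75
tool_pos: [0.5456, -0.2791, 0.1401]
eef_rot: [[-0.366, -0.93, 0.002], [-0.93, 0.366, -0.001], [0.0, -0.002, -1.0]]
wrist_force: [0.9, 0.5, -2.3]
width: 0.025
grasp_force: 88.9
```

```bash
python3 - <<'E'
from h import *
s=state()
pw,d,i=shot("wrist"); p2,d2,i2=shot("side"); p3,d3,i3=shot("scene")
cv2.imwrite("pics/c7.png",np.hstack([cv2.resize(p3[80:180,195:295],(400,400)),cv2.resize(p2[255:365,205:315],(400,400))]))
E
```

```text
{'t': 15.75, 'joints': [-0.4728, 0.303, -0.0183, 1.2474, 0.0001, -1.6684], 'tool_pos': [0.5456, -0.2791, 0.1401], 'wrist_force': [0.9315, 0.4847, -2.2726], 'moment': [-0.0109, 0.0082, 0.0006], 'width': 0.025, 'grasp_force': 88.9036}
```

View pics/c7.png

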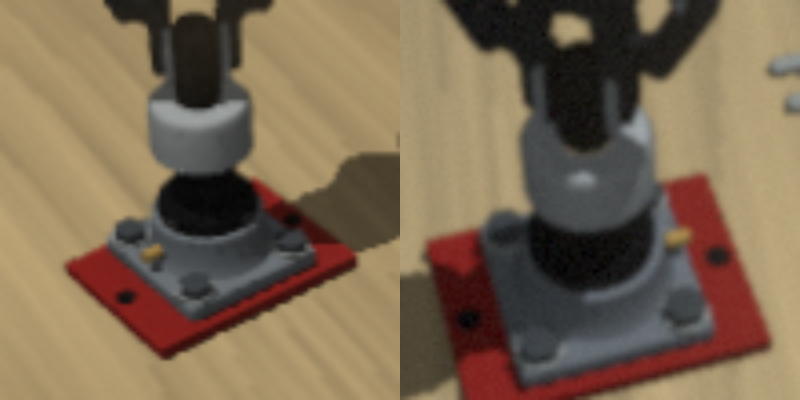

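The driver hangs upright over the cover in both views, mouth about 20 mm above the dome. Lowering to just above the rim.

Emit:
send_rows:
  dp:
    - [-0.05,0,-0.6]
    - [0,0,-0.6]
    - [0,0,-0.5]
    - [0,0,-0.5]
    - [0,0,-0.4]
    - [0,0,-0.3]
    - [0,0,-0.2]
    - [0,0,-0.2]
    - [0,0,0]
    - [0,0,0]
  angular:
    - [0,0,0]
    - [0,0,0]
    - [0,0,0]
    - [0,0,0]
    - [0,0,0]
    - [0,0,0]
    - [0,0,0]
    - [0,0,0]
    - [0,0,0]
    - [0,0,0]
  fingers: [0.15,0.15,0.15,0.15,0.15,0.15,0.15,0.15,0.15,0.15]

```text
t: 16.73
tool_pos: [0.5444, -0.2791, 0.1059]
eef_rot: [[-0.367, -0.93, 0.0], [-0.93, 0.367, -0.0], [-0.0, -0.0, -1.0]]
wrist_force: [-0.1, -0.1, -2.7]
width: 0.0252
grasp_force: 88.9
```

```bash
python3 -c "
from h import *
state()"
```

```text
{'t': 16.7333, 'joints': [-0.4737, 0.3145, -0.0786, 1.1776, 0.0, -1.6689], 'tool_pos': [0.5444, -0.2791, 0.1059], 'wrist_force': [-0.1487, -0.1186, -2.6895], 'moment': [-0.0145, 0.0049, 0.0111], 'width': 0.0252, 'grasp_force': 88.9035}
```

Emit:
send_rows:
  dp:
    - [0,0,-0.05]
    - [0,0,-0.05]
    - [0,0,-0.05]
    - [0,0,-0.05]
    - [0,0,-0.05]
    - [0,0,-0.05]
    - [0,0,-0.05]
    - [0,0,0]
    - [0,0,0]
    - [0,0,0]
  angular:
    - [0,0,0]
    - [0,0,0]
    - [0,0,0]
    - [0,0,0]
    - [0,0,0]
    - [0,0,0]
    - [0,0,0]
    - [0,0,0]
    - [0,0,0]
    - [0,0,0]
  fingers: [0.15,0.15,0.15,0.15,0.15,0.15,0.15,0.15,0.15,0.15]

```text
t: 17.57
tool_pos: [0.5445, -0.2792, 0.1028]
eef_rot: [[-0.367, -0.93, 0.001], [-0.93, 0.367, -0.0], [0.0, -0.001, -1.0]]
wrist_force: [-2.1, 0.7, 3.9]
width: 0.0246
grasp_force: 89.5
```

Emit:
send_rows:
  dp:
    - [0,0,-0.02]
    - [0,0,-0.02]
    - [0,0,-0.02]
    - [0,0,-0.02]
    - [0,0,-0.02]
    - [0,0,0]
    - [0,0,0]
    - [0,0,0]
    - [0,0,0]
    - [0,0,0]
  angular:
    - [0,0,0]
    - [0,0,0]
    - [0,0,0]
    - [0,0,0]
    - [0,0,0]
    - [0,0,0]
    - [0,0,0]
    - [0,0,0]
    - [0,0,0]
    - [0,0,0]
  fingers: [0.15,0.15,0.15,0.15,0.15,0.15,0.15,0.15,0.15,0.15]

```text
t: 18.4
tool_pos: [0.5447, -0.2793, 0.1024]
eef_rot: [[-0.367, -0.93, 0.001], [-0.93, 0.367, -0.001], [0.0, -0.002, -1.0]]
wrist_force: [-1.8, 0.7, 6.7]
width: 0.0249
grasp_force: 90.1
```

Emit:
send_rows:
  dp:
    - [0,0,-0.03]
    - [0,0,-0.03]
    - [0,0,-0.03]
    - [0,0,-0.03]
    - [0,0,-0.03]
    - [0,0,-0.03]
    - [0,0,-0.02]
    - [0,0,0]
    - [0,0,0]
    - [0,0,0]
  angular:
    - [0,0,0]
    - [0,0,0]
    - [0,0,0]
    - [0,0,0]
    - [0,0,0]
    - [0,0,0]
    - [0,0,0]
    - [0,0,0]
    - [0,0,0]
    - [0,0,0]
  fingers: [0.15,0.15,0.15,0.15,0.15,0.15,0.15,0.15,0.15,0.15]

```text
t: 19.23
tool_pos: [0.5451, -0.2795, 0.1016]
eef_rot: [[-0.367, -0.93, 0.003], [-0.93, 0.367, -0.002], [0.0, -0.003, -1.0]]
wrist_force: [-2.9, 0.3, 12.4]
width: 0.025
grasp_force: 90.7
```

Emit:
send_rows:
  dp:
    - [0,0,-0.03]
    - [0,0,-0.03]
    - [0,0,-0.03]
    - [0,0,-0.03]
    - [0,0,-0.03]
    - [0,0,0]
    - [0,0,0]
    - [0,0,0]
    - [0,0,0]
    - [0,0,0]
  angular:
    - [0,0,0]
    - [0,0,0]
    - [0,0,0]
    - [0,0,0]
    - [0,0,0]
    - [0,0,0]
    - [0,0,0]
    - [0,0,0]
    - [0,0,0]
    - [0,0,0]
  fingers: [0.15,0.15,0.15,0.15,0.15,0.15,0.15,0.15,0.15,0.15]

```text
t: 20.07
tool_pos: [0.5454, -0.2795, 0.1004]
eef_rot: [[-0.367, -0.93, 0.004], [-0.93, 0.367, -0.002], [0.0, -0.004, -1.0]]
wrist_force: [-2.7, 1.1, 13.2]
width: 0.025
grasp_force: 90.8
```

Emit:
send_rows:
  dp:
    - [0,0,-0.03]
    - [0,0,-0.03]
    - [0,0,-0.03]
    - [0,0,-0.03]
    - [0,0,-0.03]
    - [0,0,0]
    - [0,0,0]
    - [0,0,0]
    - [0,0,0]
    - [0,0,0]
  angular:
    - [0,0,0]
    - [0,0,0]
    - [0,0,0]
    - [0,0,0]
    - [0,0,0]
    - [0,0,0]
    - [0,0,0]
    - [0,0,0]
    - [0,0,0]
    - [0,0,0]
  fingers: [0.15,0.15,0.15,0.15,0.15,0.15,0.15,0.15,0.15,0.15]

```text
t: 20.9
tool_pos: [0.5455, -0.2796, 0.0974]
eef_rot: [[-0.367, -0.93, 0.003], [-0.93, 0.367, -0.001], [0.0, -0.003, -1.0]]
wrist_force: [0.6, 0.0, 6.7]
width: 0.0247
grasp_force: 90.2
```

It snapped (the push dropped and z fell 3 mm). Now bedding it.

Emit:
send_rows:
  dp:
    - [0,0,-0.05]
    - [0,0,-0.05]
    - [0,0,-0.05]
    - [0,0,-0.05]
    - [0,0,-0.05]
    - [0,0,0]
    - [0,0,0]
    - [0,0,0]
    - [0,0,0]
    - [0,0,0]
  angular:
    - [0,0,0]
    - [0,0,0]
    - [0,0,0]
    - [0,0,0]
    - [0,0,0]
    - [0,0,0]
    - [0,0,0]
    - [0,0,0]
    - [0,0,0]
    - [0,0,0]
  fingers: [0.15,0.15,0.15,0.15,0.15,0.15,0.15,0.15,0.15,0.15]

```text
t: 21.73
tool_pos: [0.5457, -0.2797, 0.0972]
eef_rot: [[-0.367, -0.93, 0.004], [-0.93, 0.367, -0.002], [0.0, -0.005, -1.0]]
wrist_force: [-1.7, 0.8, 20.6]
width: 0.0251
grasp_force: 91.4
```

Emit:
send_rows:
  dp:
    - [0,0,0]
    - [0,0,0]
    - [0,0,0]
    - [0,0,0]
    - [0,0,0]
    - [0,0,0]
    - [0,0,0]
    - [0,0,0]
    - [0,0,0]
    - [0,0,0]
  angular:
    - [0,0,0]
    - [0,0,0]
    - [0,0,0]
    - [0,0,0]
    - [0,0,0]
    - [0,0,0]
    - [0,0,0]
    - [0,0,0]
    - [0,0,0]
    - [0,0,0]
  fingers: [0.15,0.15,0.15,0.15,0.15,0.15,0.15,0.15,0.15,0.15]

```text
t: 22.57
tool_pos: [0.5457, -0.2797, 0.0972]
eef_rot: [[-0.367, -0.93, 0.004], [-0.93, 0.367, -0.002], [0.0, -0.005, -1.0]]
wrist_force: [-2.1, 1.4, 20.3]
width: 0.0252
grasp_force: 91.4
```

```bash
python3 - <<'E'
from h import *
for k in range(5):
    f=readout.get_state(); print(np.round(f['wrist_force'],2),np.round(f['tool_pos'],4)); vision.camera("wrist")
E
```

```text
[-2.07  1.44 20.3 ] [ 0.5457 -0.2797  0.0972]
[-1.84  0.96 19.64] [ 0.5457 -0.2797  0.0972]
[-2.49  0.08 19.92] [ 0.5457 -0.2797  0.0972]
[-2.4   1.48 19.89] [ 0.5457 -0.2797  0.0972]
[-1.65  1.5  19.8 ] [ 0.5457 -0.2797  0.0972]
```

Emit:
send_rows:
  dp:
    - [0,0,0.25]
    - [0,0,0.25]
    - [0,0,0.5]
    - [0,0,1]
    - [0,0,1.5]
    - [0,0,2]
    - [0,0,2.5]
    - [0,0,2.5]
    - [0,0,1]
    - [0,0,0]
  angular:
    - [0,0,0]
    - [0,0,0]
    - [0,0,0]
    - [0,0,0]
    - [0,0,0]
    - [0,0,0]
    - [0,0,0]
    - [0,0,0]
    - [0,0,0]
    - [0,0,0]
  fingers: [0.15,0.15,0.15,0.15,0.15,0.15,0.15,0.15,0.15,0.15]

```text
t: 23.65
tool_pos: [0.5455, -0.2796, 0.2117]
eef_rot: [[-0.367, -0.93, 0.004], [-0.93, 0.367, -0.002], [0.0, -0.005, -1.0]]
wrist_force: [1.1, -0.6, -2.5]
width: 0.0252
grasp_force: 89.0
```

```bash
python3 - <<'E'
from h import *
s=state(); R=np.array(s['eef_rot']); T=np.array(s['tool_pos'])
p,d,i=shot("wrist"); P=cloud(d,i); L=(P-T)@R
r=np.hypot(L[...,0],L[...,1])
a=L[(r>.017)&(r<.028)&(L[...,0]>.003)&(abs(L[...,2]-.0133)<.006)]
for _ in range(4):
    co=np.linalg.lstsq(np.c_[a[:,:2],np.ones(len(a))],a[:,2],rcond=None)[0]; e=a[:,2]-np.c_[a[:,:2],np.ones(len(a))]@co; a=a[abs(e)<2*e.std()]
print('cup tilt',co.round(4),len(a))
for n in("side","scene"):
    p,d,i=shot(n); P=cloud(d,i); old=np.load(n+"1.npz")
    q=P[(np.hypot(P[...,0]-.545,P[...,1]+.278)<.033)&(P[...,2]<.08)]
    h=np.histogram(q[:,2],bins=np.arange(.04,.082,.002)); print(n,[(int(a*1e3+.5),int(b)) for a,b in zip(h[1],h[0]) if b])
E
```

```text
{'t': 23.65, 'joints': [-0.4737, 0.2916, 0.1231, 1.3978, 0.0, -1.6689], 'tool_pos': [0.5455, -0.2796, 0.2117], 'wrist_force': [1.0822, -0.5786, -2.5004], 'moment': [-0.0132, -0.0565, 0.0498], 'width': 0.0252, 'grasp_force': 89.0094}
cup tilt [ 0.0139 -0.0002  0.013 ] 2344
side [(40, 1), (42, 1), (44, 3), (46, 17), (48, 75), (50, 166), (52, 184), (54, 44), (56, 17), (58, 13), (60, 16), (62, 21), (64, 33), (66, 87), (68, 149), (70, 56), (72, 6), (74, 2)]
scene [(42, 1), (44, 6), (46, 19), (48, 45), (50, 78), (52, 36), (54, 13), (56, 10), (58, 9), (60, 9), (62, 17), (64, 32), (66, 57), (68, 42), (70, 2)]
```

The cover is home: rim top at about 51 mm, dome top at about 68 mm. Returning the driver to the tray.

Emit:
send_rows:
  dp:
    - [0.3,1.8,0]
    - [0.4,3.0,0]
    - [0.4,3.2,0]
    - [0.4,3.4,0]
    - [0.5,3.4,0]
    - [0.5,3.4,0]
    - [0.45,3.4,0]
    - [0.4,3.2,0]
    - [0.4,2.6,0]
    - [0.2,1.5,0]
  angular:
    - [0,0,0]
    - [0,0,0]
    - [0,0,0]
    - [0,0,0]
    - [0,0,0]
    - [0,0,0]
    - [0,0,0]
    - [0,0,0]
    - [0,0,0]
    - [0,0,0]
  fingers: [0.15,0.15,0.15,0.15,0.15,0.15,0.15,0.15,0.15,0.15]

```text
t: 24.63
tool_pos: [0.5831, 0.0129, 0.2065]
eef_rot: [[-0.365, -0.931, -0.003], [-0.931, 0.365, 0.001], [0.001, 0.003, -1.0]]
wrist_force: [1.1, 0.1, -2.7]
width: 0.0246
grasp_force: 88.9
```

Emit:
send_rows:
  dp:
    - [0,0,0]
    - [0,0,-1]
    - [0,0,-2.5]
    - [0,0,-3]
    - [0,0,-3]
    - [0,0,-2.5]
    - [0,0,-2]
    - [0,0,-1]
    - [0,0,-0.4]
    - [0,0,0]
  angular:
    - [0,0,0]
    - [0,0,0]
    - [0,0,0]
    - [0,0,0]
    - [0,0,0]
    - [0,0,0]
    - [0,0,0]
    - [0,0,0]
    - [0,0,0]
    - [0,0,0]
  fingers: [0.15,0.15,0.15,0.15,0.15,0.15,0.15,0.15,0.15,0.15]

```text
t: 25.47
tool_pos: [0.583, 0.0091, 0.0535]
eef_rot: [[-0.368, -0.93, -0.002], [-0.93, 0.368, -0.0], [0.001, 0.002, -1.0]]
wrist_force: [-0.3, 0.5, -2.9]
width: 0.0247
grasp_force: 88.9
```

Position matches the pick-up. Setting down gently.

Emit:
send_rows:
  dp:
    - [0,0,-0.1]
    - [0,0,-0.1]
    - [0,0,-0.1]
    - [0,0,-0.1]
    - [0,0,0]
    - [0,0,0]
    - [0,0,0]
    - [0,0,0]
    - [0,0,0]
    - [0,0,0]
  angular:
    - [0,0,0]
    - [0,0,0]
    - [0,0,0]
    - [0,0,0]
    - [0,0,0]
    - [0,0,0]
    - [0,0,0]
    - [0,0,0]
    - [0,0,0]
    - [0,0,0]
  fingers: [0.15,0.15,0.15,0.15,0.15,0.15,0.15,0.15,0.15,0.15]

```text
t: 26.3
tool_pos: [0.5839, 0.01, 0.0508]
eef_rot: [[-0.367, -0.93, 0.0], [-0.93, 0.367, -0.0], [0.0, -0.0, -1.0]]
wrist_force: [-0.4, 0.5, -3.7]
width: 0.0248
grasp_force: 88.9
```

Emit:
send_rows:
  dp:
    - [0,0,-0.1]
    - [0,0,-0.1]
    - [0,0,0]
    - [0,0,0]
    - [0,0,0]
    - [0,0,0]
    - [0,0,0]
    - [0,0,0]
    - [0,0,0]
    - [0,0,0]
  angular:
    - [0,0,0]
    - [0,0,0]
    - [0,0,0]
    - [0,0,0]
    - [0,0,0]
    - [0,0,0]
    - [0,0,0]
    - [0,0,0]
    - [0,0,0]
    - [0,0,0]
  fingers: [0.15,0.15,0.15,0.15,0.15,0.15,0.15,0.15,0.15,0.15]

```text
t: 27.13
tool_pos: [0.5842, 0.0099, 0.0494]
eef_rot: [[-0.367, -0.93, 0.001], [-0.93, 0.367, 0.0], [-0.0, -0.001, -1.0]]
wrist_force: [-1.1, -0.6, 5.5]
width: 0.0249
grasp_force: 89.8
```

Emit:
send_rows:
  dp:
    - [0,0,0.07]
    - [0,0,0]
    - [0,0,0]
    - [0,0,0]
    - [0,0,0]
    - [0,0,0]
    - [0,0,0]
    - [0,0,0]
    - [0,0,0]
    - [0,0,0]
  angular:
    - [0,0,0]
    - [0,0,0]
    - [0,0,0]
    - [0,0,0]
    - [0,0,0]
    - [0,0,0]
    - [0,0,0]
    - [0,0,0]
    - [0,0,0]
    - [0,0,0]
  fingers: [0.15,0.15,0.25,0.35,0.45,0.6,0.8,1,1,1]
  newtons: 20

```text
t: 27.97
tool_pos: [0.5839, 0.0099, 0.0495]
eef_rot: [[-0.367, -0.93, 0.0], [-0.93, 0.367, -0.0], [-0.0, -0.0, -1.0]]
wrist_force: [0.7, 0.5, -0.1]
width: 0.0852
grasp_force: 0.0
```

Emit:
send_rows:
  dp:
    - [0,0,0]
    - [0,0,0]
    - [0,0,1]
    - [0,0,2]
    - [0,0,3]
    - [0,0,3.5]
    - [0,0,3.5]
    - [0,0,2]
    - [0,0,1]
    - [0,0,0]
  angular:
    - [0,0,0]
    - [0,0,0]
    - [0,0,0]
    - [0,0,0]
    - [0,0,0]
    - [0,0,0]
    - [0,0,0]
    - [0,0,0]
    - [0,0,0]
    - [0,0,0]
  fingers: [1,1,1,1,1,1,1,1,1,1]

```text
t: 28.8
tool_pos: [0.585, 0.0099, 0.2126]
eef_rot: [[-0.367, -0.93, 0.005], [-0.93, 0.367, 0.0], [-0.002, -0.005, -1.0]]
wrist_force: [0.2, -0.6, 0.6]
width: 0.0855
grasp_force: 0.0
```

```bash
python3 - <<'E'
from h import *
s=state()
p,d,i=shot("wrist"); P=cloud(d,i)
q=P[np.hypot(P[...,0]-.584,P[...,1]-.011)<.04]
for lo,hi in((.083,.093),(.033,.039)):
    t=q[(q[:,2]>lo)&(q[:,2]<hi)]; print(lo,len(t),np.median(t,0).round(4),cv2.minEnclosingCircle(t[:,:2].astype(np.float32)))
p2,_,_=shot("side")
cv2.imwrite("pics/fin.png",np.hstack([cv2.resize(p,(400,300)),p2[120:420,150:550]]))
E
```

```text
{'t': 28.8, 'joints': [0.017, 0.2368, 0.0538, 1.3829, -0.0, -1.1782], 'tool_pos': [0.585, 0.0099, 0.2126], 'wrist_force': [0.1804, -0.6313, 0.5669], 'moment': [0.0076, 0.0219, 0.0328], 'width': 0.0855, 'grasp_force': 0.0}
0.083 690 [0.5831 0.0106 0.087 ] ((0.583533763885498, 0.011673450469970703), 0.013380185700953007)
0.033 1846 [0.5767 0.0023 0.036 ] ((0.5836036205291748, 0.011551426723599434), 0.030764861032366753)
```

View pics/fin.png

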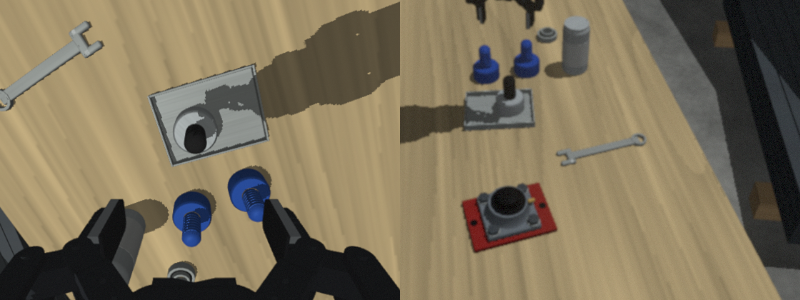

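The driver stands upright and free in the tray, with its handle top and cup concentric, and the cover is seated in the bearing unit. The bystanders have not moved.

```bash
python3 -c "
from rig import manip
print(manip.finish_job())"
```

```text
the job is handed in; nothing more can be done
None
```

The job is handed in at about 29 s: the cover snapped home, was bedded at about 23 N for over a second and measured level with its rim on the face. The driver stands upright in the tray, and the wrench, spray can and spare insert were left alone; the hand-in gave no verdict.

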